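# Free the stuck capsule drawer of the coffee machine

## Robot

A 6-joint arm with a two-finger parallel gripper is mounted at the origin on the work surface. World frame = base frame: x ahead of the robot, y to its left, z up, the work surface at z = 0. Lengths are in m, angles in degrees, forces in N, time in s.
With the tool pointing down it reaches from about 0.3 to 0.75 m from the base axis. Payload 8.5 kg.
Tool frame: the origin (TCP) lies at the very end of the fingers, on their centre line; the grasp point (between the pads) lies 19 mm behind it; z points along the fingers, y is the line along which they close (so a half turn about z gives the same grasp; the last joint's range is limited). The gripper opens to 85 mm and grips with 20 to 120 N. Pads are 22 mm wide; open, the fingers measure 114 mm over their backs; the gripper's body (76 mm by 85 mm) begins 54 mm behind the grasp point. The pads swing forward as they close: fully open they stand 13 mm farther back than shut.
Start: joints at [62.435, 21.807, 74.336, -0, 83.858, -12.336], TCP at [0.144, 0.531, 0.204] pointing down, gripper open.
Joint ranges: [-178.18, 178.18], [-50.72, 133.34], [12.68, 142.11], [-81.47, 261.47], [9.98, 163.14], [-165.26, 165.26]. Speed limits (degrees/s): [136.94, 136.94, 180, 180, 180, 180].

## Interface

Orientations are given as a 3x3 rotation matrix whose columns are the frame's x, y, z axes.
In Python, from rig import env, optics, spotter gives the robot as it stands.
- The arm moves only by the shell command python3 -m crank 'ROWS' [FORCE]. ROWS is JSON, one flat list of numbers, 5 for each row, row after row: the finger opening in cm, from 0 to 8.54, then the shift along the tool's x, y, z in cm, then the turn about the tool's z in rad. A call has exactly 8 rows; each row shifts and turns the commanded pose from where the row before left it, along the tool's axes as they then stand; what a row does not reach is not made up. A row lasts 1/12 s, in which the tool goes at most 41.7 mm and 7.16 degrees, less where a joint would pass 70% of its speed; a pose out of reach is approached as far as the arm can. A call is refused whole if a number of a shift passes 4.17 or a number of a turn 0.125, either way. A call with a gripper value outside its range is refused whole. The fingers move at their own pace and stop on an object; FORCE is the grip in N (left out, the last holds). Time passes only in rows, so rows that do not move let the fingers close, or fill a call up. It gives the time, the measured TCP pose, the force, the opening and the grip force at its end, in the units of the state.
- env.observe(): the state, without advancing time (a new reading comes with each control period).
- optics.get_image(name): name is "scene" or "top" or "wrist"; returns a dict with "color" (420x560x3 uint8, red, green, blue), "intrinsics" (3x3 intrinsics, pixels), "distortion" ([k1, k2, p1, p2, k3] as OpenCV has them; the pictures are not rectified), "pose" (4x4, takes a point from camera to world coordinates). Camera axes: x right, y up, looking along -z (the intrinsics and any distortion apply to the point x, -y, -z); pixel columns grow to the right and rows downward; lengths in m; the calibration is good to about 2 mm. A picture is of the moment at which its call begins. There is no depth.
- env.close_job(): hands the job in; it is judged then, once.
Trained networks look in a picture, given as the dict that the camera call returned (one of the last four; its "shot" number tells which), for a name from the list of things; names that differ only in an ending like _2 or _b are one class to them, and where a whole thing is asked for, a point or a joint stands for the part that bears it (a point fixed in the world has none). Each returns a list of dicts, best first, with "score" (0 to 1); they miss things now and then, are a little off and sometimes report something else, mostly with a low value. They report only what shows in the picture. A call takes as long as a camera call. They do not tell look-alikes from the thing itself.
- spotter.look_for(picture, query): "at" ([column, row] as shares, 0 to 1, of the picture: columns of its width, rows of its height, amid what is visible of it).
The state is a dict: "time_s": time; "q": joint angles; "qvel": joint speeds; "joint_efforts": joint torques, N m; "position": TCP position; "tool_rot": TCP orientation; "ft_force": force on the tool from outside, world axes, zero at the start; "wrist_torque": the same for the moment, N m; "grip_width": finger opening in m; "gripper_force": force on a finger pad.
Only numpy, scipy, OpenCV 4.12 (cv2) and the standard library are available. Lean on these libraries where they do the work, as an engineer would, in place of code of your own. Each camera call takes 0.05 s, during which the arm holds its last target. There are 200 camera calls.

## Task

The used-capsule drawer of the coffee machine is stuck shut. Take the red-handled release pin from the wooden stand, reach down with it through the orange-rimmed service slot in the machine's steel cup plate, feel along the slot for the hidden spring catch and press it, without forcing, until the drawer springs out a little. Then stand the pin back in an empty hole of the stand and pull the drawer right out to its stop; disturb nothing else.

Things in the scene. Friction and masses are not known exactly. Their poses are not given: they have to be found in the camera images.
- slot (a point): Centre of the service slot, on top of the coffee machine's steel cup plate, 90 mm above the counter. Machine axes: -x to its front (drawer side), +x to its tower, y along the slot. Slot 64 mm long (y), 14 mm wide (x), orange rim, in a 4 mm plate that is 200 mm wide (y) and reaches 100 mm to the front. A light sprung black flap (gives way under 1 N) closes it from below and hides the inside.
- well (a point): Centre of the hard floor inside, 45 mm under the slot. On it, hidden, stands one steel catch block: flat top 16 mm long (y), wider than the slot, 24 mm below the plate; flanks straight down to the floor. Its centre is anywhere from y = -24 to +24 mm. It does not move sideways. Pressed down it yields on a spring (4 N, rising to 7 N): 6 mm down it frees the drawer, at 9 mm it stops hard.
- tower (a point): Foot of the machine's tower front at plate level, 120 mm behind the slot centre (+x). The sage-grey tower rises to 262 mm above the counter, 200 mm wide; a short black spout sticks out of it by 21 mm at 177 to 222 mm height.
- drawer (a joint): Drawer of the coffee machine, m out along the machine's -x: 0 shut and caught, springs out to about 0.03 when the catch is pressed, 0.11 at its stop. It slides with about 1.5 N friction beyond there and stays where it is left.
- handle (a point): Centre of the drawer's steel bar handle (moves with the drawer), 58 mm above the counter while the drawer front reaches up to 83 mm. Axes as the machine's: drawer opens along -x. The bar runs along y, 110 mm long, 10 mm thick (x), 12 mm high; its centre stands 45 mm in front of the drawer front; two arms join it to the front at y = -45 and +45 mm.
- pin_grip (a point): Centre of the release pin's red round handle, 16 mm in diameter, 50 mm long (z up along the pin). From 25 mm below this point a collar 26 mm wide, 6 mm thick; under it a round steel shaft 6 mm in diameter, 75 mm long, its blunt tip 106 mm below this point. About 70 g. Stands upright in a hole of the stand, collar resting on the wood, so this point starts 116 mm above the counter.
- pin_tip (a point): The lower end of the release pin.
- stand: Fixed wooden tool stand, 180 x 56 x 85 mm (x, y, z), origin at the centre of its underside. Three round holes 15 mm wide with 3 mm chamfers, 80 mm deep, in a row along its x at -60, 0 and +60 mm. All three are taken at the start; only the pin's own becomes free. A pin standing in it has its tip 10 mm above the counter.
- thermometer_top (a point): Top of the steel milk thermometer with a round dial 38 mm wide (top about 113 mm above its tip), standing in another hole of the stand: leave it.
- pick_top (a point): Near the top of a pick with a dark wooden handle 18 mm in diameter, standing in another hole of the stand: leave it.
- mug: White mug, 80 mm wide, 90 mm tall, on the counter: leave it.
- cup: White cup, 66 mm wide, 55 mm tall, on the counter: leave it.
- sugar: Glass jar 84 mm wide, 120 mm tall: leave it.
- syrup: Amber bottle 60 mm wide, 190 mm tall: leave it.
- milk: Clear bottle 60 mm wide, 170 mm tall: leave it.
Not all that is in view belongs to the job. What is shaped like the part that bears pin_grip but purple or turquoise is not meant.

How it is judged (in metres and radians):
On the way, in this order (a step that is already met when the one before it is completed fails the run):
1. the drawer springs out (15 mm or more) while the pin's tip is inside the slot (value of joint drawer above 0.015 m and z of pin_tip in the frame of slot between -0.05 and -0.015 m and horizontal distance between pin_tip and slot below 0.036 m), for 0.1 s.
2. the pin stands in the stand again (z of pin_tip in the frame of stand below 0.016 m and angle between pin_tip's own z axis and vertical below 0.12 rad and horizontal distance between pin_tip and stand below 0.07 m and y of pin_tip in the frame of stand between -0.012 and 0.012 m), for 0.2 s.
At the end, for the whole second after the job is handed in: The drawer is out by at least 98 mm of its 110 mm and at rest; the pin stands upright (within 0.1 rad) in a hole of the stand, its collar down on the wood (within 4 mm) (value of joint drawer above 0.098 m and velocity of joint drawer below 0.01 m/s and z of pin_tip in the frame of stand between 0.005 and 0.014 m and angle between pin_tip's own z axis and vertical below 0.1 rad and horizontal distance between pin_tip and stand below 0.07 m and y of pin_tip in the frame of stand between -0.012 and 0.012 m); the robot touches nothing.
It fails at once if the pin is forced against the coffee machine with more than 40 N (contact force between pin and machine above 40 N).
It fails at once if another thing is shifted by more than 25 mm or lifted from the stand (distance of any of mug, cup, sugar, syrup, milk, thermometer_top, pick_top from where it was at the start of the episode above 0.025 m).
It also fails if it takes over 66 s, if anything falls off the work surface, if the arm or the gripper's body presses on something with over 40 N, if the wrist force passes 120 N, or if a joint passes its speed limit or range.

## Working session

There is one attempt and no reset: what is moved stays moved. The work goes in short steps, Python scripts to look and compute and a shell command to move; the robot and the scene stay as the last step left them, time stands still between calls to the robot, and variables do not carry over. Pictures are saved under pics/ and viewed, at most 10 in all, crops included, and the job is handed in when it is done.

```bash
mkdir -p pics; ls; cat > h.py <<'E'
import numpy as np, cv2
from rig import env, optics, spotter
def ray(p,uv):
    K=np.array(p["intrinsics"]);T=np.array(p["pose"])
    n=cv2.undistortPoints(np.array([[uv]],float),K,np.array(p["distortion"]))[0,0]
    d=T[:3,:3]@np.array([n[0],-n[1],-1]);return T[:3,3],d
def atz(p,uv,z):
    o,d=ray(p,uv);return o+d*(z-o[2])/d[2]
def proj(p,X):
    T=np.array(p["pose"]);c=T[:3,:3].T@(np.array(X,float)-T[:3,3])
    c=np.array([c[0],-c[1],-c[2]])
    return cv2.projectPoints(c.reshape(1,1,3),np.zeros(3),np.zeros(3),np.array(p["intrinsics"]),np.array(p["distortion"]))[0][0,0]
def tri(obs):
    A=np.zeros((3,3));b=np.zeros(3)
    for p,uv in obs:
        o,d=ray(p,uv);d=d/np.linalg.norm(d);M=np.eye(3)-np.outer(d,d);A+=M;b+=M@o
    return np.linalg.solve(A,b)
def look(p,q,n=4):
    return [(round(r["score"],2),np.round([r["at"][0]*560,r["at"][1]*420],1)) for r in spotter.look_for(p,q)[:n]]
def save(p,name,box=None,s=1):
    im=p["color"][:,:,::-1]
    if box: im=im[box[1]:box[3],box[0]:box[2]]
    cv2.imwrite("pics/"+name,cv2.resize(im,None,fx=s,fy=s,interpolation=cv2.INTER_CUBIC))
E
python3 - <<'E'
from h import *
np.set_printoptions(precision=3,suppress=True)
ps={n:optics.get_image(n) for n in("scene","top")}
ims=[]
for n,p in ps.items():
    ims.append(p["color"]);print(n,np.array(p["pose"])[:3,3])
    for q in "slot well tower drawer handle pin_grip stand thermometer_top pick_top mug cup sugar syrup milk".split(): print(q,look(p,q))
for n in ps: save(ps[n],n+"0.png",None,1.4)
print(env.observe())
E
```

```text
pics
scene [ 1.467 -0.161  0.777]
slot [(0.85, array([115.1, 200.7]))]
well [(0.86, array([114.2, 201. ]))]
tower [(0.82, array([113.8, 201.7])), (0.63, array([240.6, 218.4]))]
drawer [(0.91, array([236. , 218.9]))]
handle [(0.63, array([237.8, 220.7])), (0.53, array([337.4, 272.6]))]
pin_grip [(0.75, array([362.9, 166.3])), (0.6, array([314.8, 167.7])), (0.49, array([406.8, 157.1])), (0.45, array([416.7, 174.9]))]
stand [(0.74, array([359. , 197.6]))]
thermometer_top [(0.8, array([348.3, 156.3]))]
pick_top [(0.48, array([239.9, 220.7])), (0.46, array([381.4, 182.5]))]
mug [(0.61, array([338.1, 271.3]))]
cup []
sugar [(0.85, array([246.8, 283.7])), (0.63, array([239.5, 219.3])), (0.35, array([350.2, 155.2]))]
syrup [(0.9, array([410.2, 234.3]))]
milk [(0.65, array([446.2, 216.2])), (0.27, array([239.8, 220.2]))]
top [0.531 0.043 1.187]
slot [(0.87, array([386.5, 241. ]))]
well [(0.89, array([392.9, 241.1]))]
tower [(0.65, array([389.7, 244.5]))]
drawer [(0.88, array([301.5, 224.8])), (0.51, array([176.3, 161. ])), (0.41, array([391.1, 244.6]))]
handle [(0.69, array([301.3, 225. ]))]

[... 367 characters left out ...]
 [(0.82, array([303.1, 145.2]))]
syrup [(0.66, array([176.4, 218. ])), (0.55, array([176., 162.])), (0.47, array([392.3, 242.4]))]
milk [(0.7, array([138.2, 175. ]))]
{'time_s': 1.5, 'q': array([ 62.435,  21.808,  74.335,  -0.001,  83.858, -12.335]), 'qvel': array([-0.022,  0.071,  0.067,  0.013,  0.013,  0.025]), 'joint_efforts': array([  0.002, -44.833, -23.146,  -0.   ,   0.001,   0.   ]), 'position': array([0.144, 0.531, 0.204]), 'tool_rot': array([[-0.965,  0.263,  0.   ],
       [ 0.263,  0.965, -0.   ],
       [-0.   , -0.   , -1.   ]]), 'ft_force': array([ 0.563,  0.723, -0.053]), 'wrist_torque': array([-0.013,  0.034, -0.052]), 'gripper_force': 0.0, 'grip_width': 0.0851946784481393}
```

View pics/scene0.png

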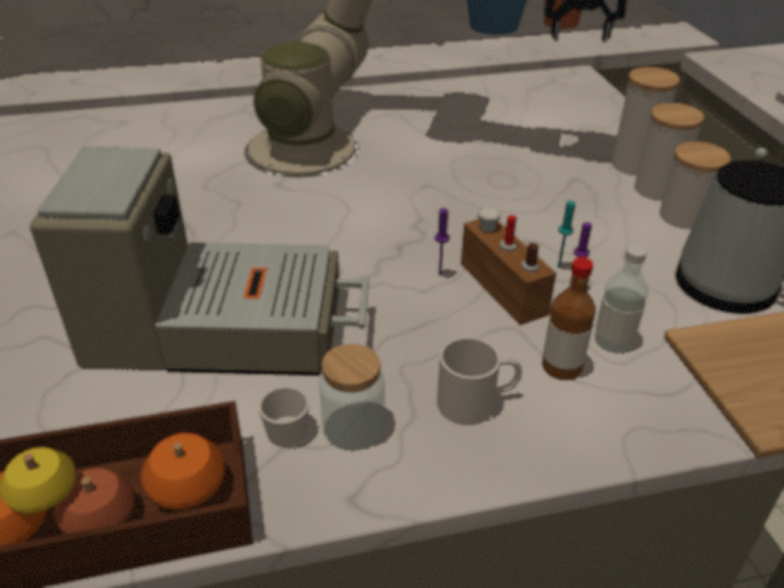

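View pics/top0.png

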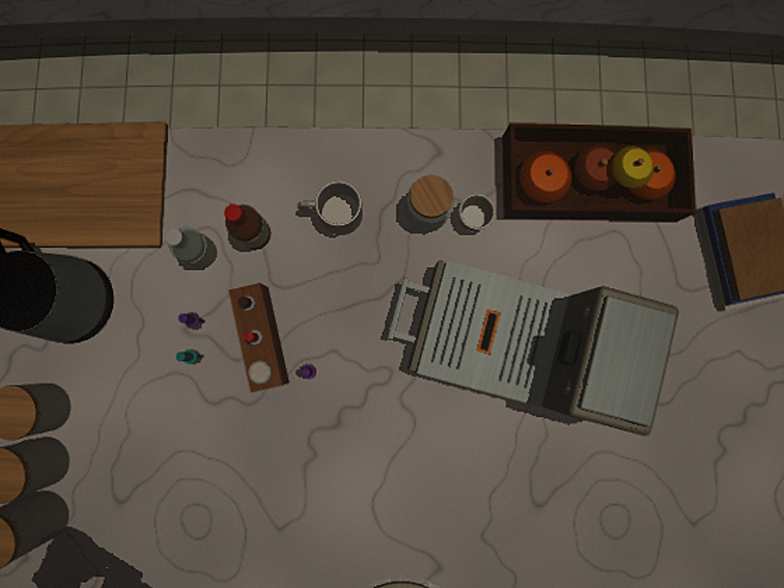

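The scene shows the machine on the left, with the slot at 254,283 (×1.4 px) and the drawer handle at 360,300. The stand is at 508,265 and holds the thermometer, the red pin and the pick. 

Pin candidates in the top view (×1.4 px): red 252,337 in the stand's middle hole, purple 190,320 and 308,371, turquoise 188,356. The red one in the stand fits; I'll measure it and confirm it in a crop.

```bash
python3 - <<'E'
from h import *
np.set_printoptions(precision=4,suppress=True)
ps={n:optics.get_image(n) for n in("scene","top")}
def mask(p,box,lo,hi):
    h=cv2.cvtColor(p["color"],cv2.COLOR_RGB2HSV);m=cv2.inRange(h,lo,hi)
    if lo[0]==0 and hi[0]<10: m|=cv2.inRange(h,(172,lo[1],lo[2]),(180,255,255))
    k=np.zeros_like(m);k[box[1]:box[3],box[0]:box[2]]=m[box[1]:box[3],box[0]:box[2]];return k
t,s=ps["top"],ps["scene"]
# slot rim
for p,box in((t,(325,210,375,265)),(s,(165,180,200,225))):
    m=mask(p,box,(3,130,60),(20,255,255));v,u=np.nonzero(m)
    P=np.array([atz(p,(a,b),.09)[:2] for a,b in zip(u,v)])
    r=cv2.minAreaRect((P*1000).astype(np.float32));print("slot",len(u),u.mean(),v.mean(),r,cv2.boxPoints(r)[:].tolist())
# pin red
for p,box in((t,(165,225,200,255)),(s,(350,145,380,185))):
    m=mask(p,box,(0,150,50),(7,255,255));v,u=np.nonzero(m);print("pin",len(u),u.mean(),v.mean(),u.min(),u.max(),v.min(),v.max(),atz(p,(u.mean(),v.mean()),.125))
# stand outline top (brown)
m=mask(t,(155,195,215,285),(5,110,30),(20,255,140));v,u=np.nonzero(m)
P=np.array([atz(t,(a,b),.085)[:2] for a,b in zip(u,v)]);print("stand",len(u),cv2.minAreaRect((P*1000).astype(np.float32)))
a=cv2.resize(t["color"][190:290,115:235],None,fx=4,fy=4,interpolation=cv2.INTER_CUBIC);b=cv2.resize(t["color"][170:300,265:365],None,fx=3,fy=3.077,interpolation=cv2.INTER_CUBIC)
cv2.imwrite("pics/crop1.png",np.hstack([a,b[:400]])[:,:,::-1])
E
```

```text
slot 168 348.48214285714283 236.64880952380952 ((567.4555053710938, -142.93809509277344), (23.315202713012695, 73.76068878173828), 75.42838287353516) [[528.8285522460938, -144.94200134277344], [600.2166137695312, -163.4994354248047], [606.0824584960938, -140.93418884277344], [534.6943969726562, -122.37675476074219]]
slot 174 181.77011494252875 202.1206896551724 ((562.5730590820312, -144.6315155029297), (22.49768829345703, 71.05818939208984), 75.02452850341797) [[525.3439331054688, -146.31739807128906], [593.9887084960938, -164.67921447753906], [599.8021850585938, -142.9456329345703], [531.1574096679688, -124.58381652832031]]
pin 43 177.46511627906978 240.06976744186048 174 181 237 243 [0.5557 0.2574 0.125 ]
pin 105 363.83809523809526 164.32380952380953 360 367 154 174 [0.5651 0.247  0.125 ]
stand 1607 ((557.1002197265625, 249.29005432128906), (179.36773681640625, 66.98551940917969), 13.5068998336792)
```

View pics/crop1.png

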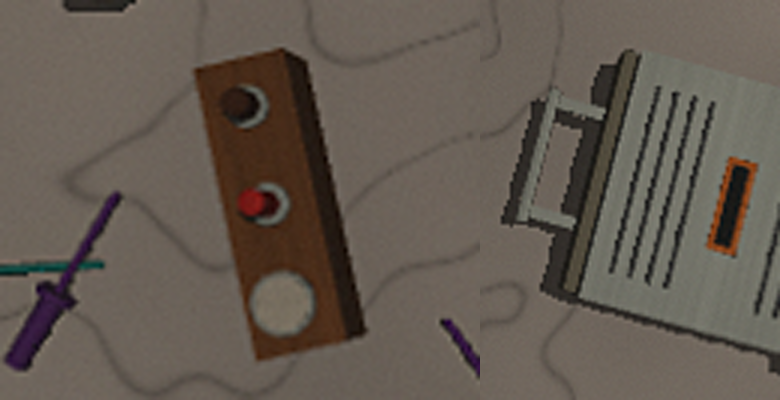

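The crop confirms the red handle in the stand's middle hole, between the pick and the thermometer. The purple and turquoise look-alikes are off the stand. Next I move above it at a safe height and refine with the wrist camera.

```bash
python3 -m crank '[8.5,-2.4,-0.8,-2.4,0, 8.5,-2.4,-0.8,-2.4,0, 8.5,-2.9,-1,-2.4,0, 8.5,-2.9,-1,-2.4,0, 8.5,-3.1,-1,0,0, 8.5,-3.1,-1,0,0, 8.5,-3.1,-1,0,0, 8.5,-3.1,-1,0,0]' 80 && python3 -m crank '[8.5,-3.1,-1,0,-0.1, 8.5,-3.1,-1,0,0, 8.5,-3.1,-1,0,0, 8.5,-3.1,-1,0,0, 8.5,-3.1,-1,0,0, 8.5,-3,-1,0,0, 8.5,-3,-1.2,0,0, 8.5,-3,-1.2,0,0]'
python3 - <<'E'
from h import *
np.set_printoptions(precision=4,suppress=True)
s=env.observe();print(s["position"],s["tool_rot"],s["ft_force"])
w=optics.get_image("wrist");save(w,"w1.png",None,1.4);print(np.array(w["pose"]))
for q in ("pin_grip","thermometer_top","pick_top","stand"):print(q,look(w,q))
print(proj(w,[.56,.252,.141]),proj(w,[.56,.252,.116]))
E
```

```text
time_s: 2.27
position: [0.3476, 0.3958, 0.2998]
tool_rot: [[-0.965, 0.263, 0.0], [0.263, 0.965, 0.0], [-0.0, 0.0, -1.0]]
ft_force: [1.2, 0.2, -0.0]
grip_width: 0.085
gripper_force: 0.0
time_s: 2.93
position: [0.5738, 0.2699, 0.2995]
tool_rot: [[-0.986, 0.165, -0.0], [0.165, 0.986, 0.0], [0.0, -0.0, -1.0]]
ft_force: [0.2, -0.9, 0.3]
grip_width: 0.085
gripper_force: 0.0
[0.5738 0.2699 0.2995] [[-0.9863  0.165  -0.0002]
 [ 0.165   0.9863  0.    ]
 [ 0.0002 -0.     -1.    ]] [ 0.2474 -0.8843  0.3197]
[[ 0.1648 -0.9401 -0.2984  0.4954]
 [ 0.9863  0.1568  0.0507  0.2825]
 [-0.0009 -0.3027  0.9531  0.4697]
 [ 0.      0.      0.      1.    ]]
pin_grip [(0.78, array([149.1,  68.8])), (0.62, array([265.7, 157.7])), (0.61, array([365.2,  85.1])), (0.56, array([406.4,  92.4]))]
thermometer_top [(0.86, array([245.2, 109.7])), (0.31, array([ 50.8, 207.6]))]
pick_top [(0.57, array([285.4, 199.8])), (0.48, array([266.2, 161. ]))]
stand [(0.74, array([269. , 147.5]))]
[265.2826 171.7194] [266.411  167.5375]
```

View pics/w1.png

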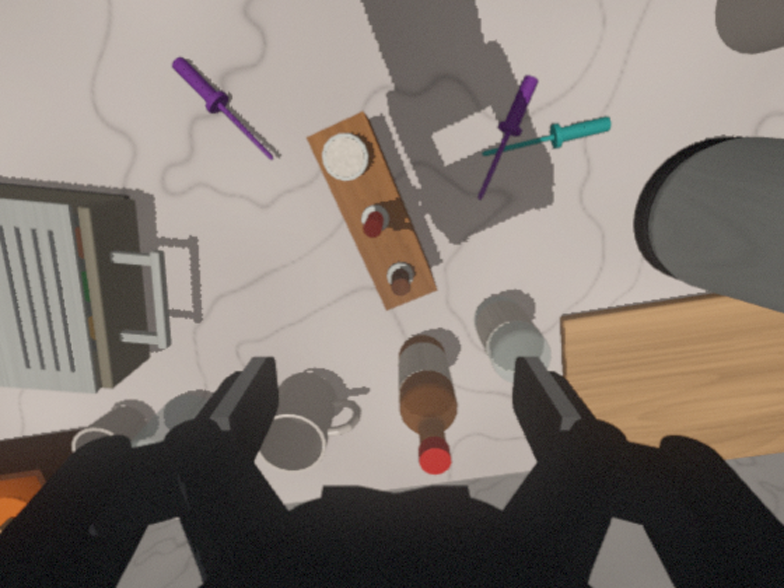

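The wrist view shows the red pin at about 373,220 (×1.4 px), the thermometer at 345,157 and the pick at 400,280. Now I triangulate the pin and stand by colour from all three cameras.

```bash
python3 - <<'E'
from h import *
np.set_printoptions(precision=4,suppress=True)
ps={n:optics.get_image(n) for n in("scene","top","wrist")}
def red(p,box):
    h=cv2.cvtColor(p["color"],cv2.COLOR_RGB2HSV);m=cv2.inRange(h,(0,120,40),(8,255,255))|cv2.inRange(h,(170,120,40),(180,255,255))
    k=np.zeros_like(m);k[box[1]:box[3],box[0]:box[2]]=m[box[1]:box[3],box[0]:box[2]]
    n,l,st,c=cv2.connectedComponentsWithStats(k);i=1+np.argmax(st[1:,4]);print(st[i],c[i]);return np.argwhere(l==i)[:,::-1]
B={"scene":red(ps["scene"],(350,145,380,185)),"wrist":red(ps["wrist"],(250,140,285,175))}
if 1:
    try:B["top"]=red(ps["top"],(165,225,200,255))
    except Exception as e:print("top hidden")
# fit x,y: model handle cylinder z .091-.141 r 8mm projected hull -> compare bbox/centroid
from scipy.optimize import least_squares
def hull(p,x,y):
    pts=[proj(p,[x+.008*np.cos(a),y+.008*np.sin(a),z]) for z in(.092,.141) for a in np.linspace(0,6.28,13)]
    return np.array(pts)
def cen(p,x,y):
    h=cv2.convexHull(hull(p,x,y).astype(np.float32));m=cv2.moments(h);return np.array([m["m10"]/m["m00"],m["m01"]/m["m00"]])
def fit(names):
    f=lambda q:np.concatenate([cen(ps[n],*q)-B[n].mean(0) for n in names]);r=least_squares(f,[.56,.252],diff_step=1e-3);print(names,r.x,r.fun)
for n in B: fit([n])
fit(list(B))
# stand top face in wrist: brown lit
p=ps["wrist"];h=cv2.cvtColor(p["color"],cv2.COLOR_RGB2HSV)
for uv in((284,199),(246,111)):print(atz(p,uv,.13))
# stand top corners from view (x1.4): 
for uv in((307,136),(362,113),(386,309),(437,291)):print("corner",atz(p,(uv[0]/1.4,uv[1]/1.4),.085))
E
```

```text
[360 154   9  21 145] [364.1379 163.9586]
[258 153  14  19 191] [265.2408 162.4136]
[174 238  11   6  41] [179.4146 241.    ]
['scene'] [0.5527 0.2532] [-0.  0.]
['wrist'] [0.5508 0.254 ] [-0. -0.]
['top'] [0.5537 0.2542] [ 0. -0.]
['scene', 'wrist', 'top'] [0.5515 0.2539] [ 0.121  -0.3395  0.0655  0.5823  0.1037  0.959 ]
[0.5975 0.2691 0.13  ]
[0.4892 0.2439 0.13  ]
corner [0.4671 0.2091 0.085 ]
corner [0.4564 0.2609 0.085 ]
corner [0.6412 0.2503 0.085 ]
corner [0.6305 0.3039 0.085 ]
```

Pin is at (0.552, 0.254) and agrees across cameras; the stand centre is at about (0.549, 0.256) with its axis at 13.3°. I'll turn so the fingers close across the stand, narrow the opening, and descend.

```bash
python3 -m crank '[4.2,0,0,0,-0.1, 4.2,0,0,0,-0.1, 4.2,0,0,0,-0.1, 4.2,0,0,0,-0.1, 4.2,1.25,-0.5,2,0, 4.2,1.25,-0.5,2,0, 4.2,0,0,3,0, 4.2,0,0,3,0]' && python3 - <<'E'
from h import *
s=env.observe();R=s["tool_rot"];print(s["position"],R[:,1],s["grip_width"])
print("to go (tool cm):",100*R.T@(np.array([.552,.254,.099])-s["position"]))
w=optics.get_image("wrist");h=cv2.cvtColor(w["color"],cv2.COLOR_RGB2HSV)
m=cv2.inRange(h,(0,120,40),(8,255,255))|cv2.inRange(h,(170,120,40),(180,255,255))
u,v=proj(w,[.552,.254,.116]);print(u,v)
n,l,st,c=cv2.connectedComponentsWithStats(m)
for i in range(1,n):
    if st[i,4]>60:print(st[i],c[i])
E
```

```text
time_s: 4.0
position: [0.5496, 0.2558, 0.2]
tool_rot: [[-0.972, -0.233, 0.003], [-0.233, 0.972, 0.001], [-0.003, 0.0, -1.0]]
ft_force: [0.4, 0.4, -0.4]
grip_width: 0.042
gripper_force: 0.0
[0.54963693 0.255807   0.20000177] [-2.33141383e-01  9.72442847e-01  6.32941945e-05] 0.04202746723032507
to go (tool cm): [-0.15863682 -0.2314527  10.10065982]
279.318109689 201.76250389868093
[271 186  19  32 472] [279.93220339 202.21822034]
```

```bash
python3 -m crank '[4.2,-0.15,-0.25,1,0, 4.2,0,0,2,0, 4.2,0,0,2,0, 4.2,0,0,2,0, 4.2,0,0,1.5,0, 4.2,0,0,1,0, 4.2,0,0,0.6,0, 0.8,0,0,0,0]' && python3 -m crank '[0.8,0,0,0,0, 0.8,0,0,0,0, 0.8,0,0,0,0, 0.8,0,0,0,0, 0.8,0,0,0,0, 0.8,0,0,0,0, 0.8,0,0,0,0, 0.8,0,0,0,0]' 90
```

```text
time_s: 4.72
position: [0.5527, 0.2534, 0.0986]
tool_rot: [[-0.973, -0.232, -0.0], [-0.232, 0.973, -0.0], [0.0, -0.0, -1.0]]
ft_force: [-0.1, -0.1, -0.1]
grip_width: 0.0313
gripper_force: 0.0
time_s: 5.38
position: [0.5533, 0.2535, 0.1]
tool_rot: [[-0.973, -0.232, 0.003], [-0.232, 0.973, 0.001], [-0.003, 0.0, -1.0]]
ft_force: [0.1, 1.5, 6.2]
grip_width: 0.0115
gripper_force: 88.2
```

```bash
python3 - <<'E'
from h import *
w=optics.get_image("wrist");s=optics.get_image("scene")
a=cv2.resize(w["color"][120:420,130:430],(400,400),interpolation=cv2.INTER_CUBIC);b=cv2.resize(s["color"][120:220,310:410],(400,400),interpolation=cv2.INTER_CUBIC)
cv2.imwrite("pics/g1.png",np.hstack([a,b])[:,:,::-1]);print(env.observe()["grip_width"],env.observe()["ft_force"],env.observe()["wrist_torque"])
E
```

```text
0.012102643059420822 [-1.2913212   1.49752459  6.17911941] [ 0.15272113  0.06816564 -0.01735175]
```

View pics/g1.png

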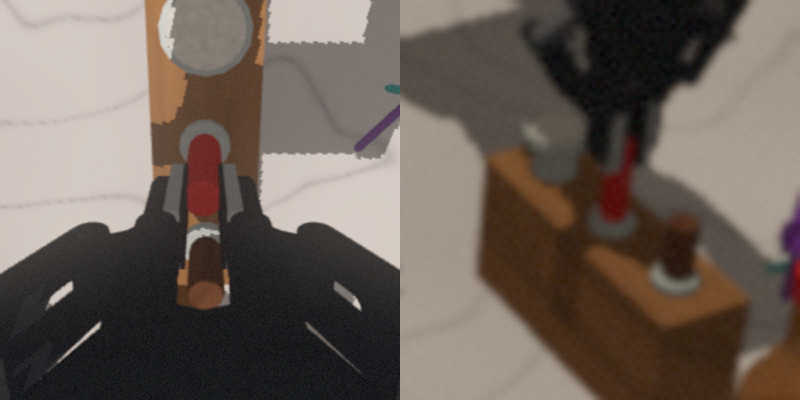

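The pin is held upright between the pads in both views. Lifting.

```bash
python3 -m crank '[0.8,0,0,-0.3,0, 0.8,0,0,-1,0, 0.8,0,0,-2,0, 0.8,0,0,-2,0, 0.8,0,0,-2,0, 0.8,0,0,-2,0, 0.8,0,0,-2,0, 0.8,0,0,-2,0]' && python3 - <<'E'
from h import *
np.set_printoptions(precision=4,suppress=True)
s=env.observe();print(s["position"],s["grip_width"],s["ft_force"],s["wrist_torque"])
ps={n:optics.get_image(n) for n in("scene","top","wrist")}
for n,p in ps.items():
    print(n,"grip",look(p,"pin_grip",2),proj(p,s["position"]+[0,0,.017]),"tip",look(p,"pin_tip",2),proj(p,s["position"]+[0,0,-.089]))
s_=ps["scene"];w=ps["wrist"]
a=cv2.resize(s_["color"][80:220,300:440],(400,400),interpolation=cv2.INTER_CUBIC);b=cv2.resize(w["color"][120:420,130:430],(400,400),interpolation=cv2.INTER_CUBIC)
cv2.imwrite("pics/l1.png",np.hstack([a,b])[:,:,::-1])
E
```

```text
time_s: 6.15
position: [0.5524, 0.2531, 0.2334]
tool_rot: [[-0.973, -0.232, 0.0], [-0.232, 0.973, -0.0], [-0.0, -0.0, -1.0]]
ft_force: [-0.2, -0.0, -1.0]
grip_width: 0.0122
gripper_force: 88.0
[0.5524 0.2531 0.2334] 0.012156435803202066 [-0.2463 -0.0378 -0.9707] [-0.0029 -0.015   0.0536]
scene grip [(0.73, array([434.8, 178.2])), (0.69, array([282., 177.]))] [371.1174 108.8306] tip [(0.71, array([434.2, 178.2])), (0.7, array([369.7, 121.6]))] [365.3977 153.2087]
top grip [(0.66, array([248.1, 296.9]))] [167.2259 240.1572] tip [(0.76, array([246.7, 295.7]))] [177.6394 241.3334]
wrist grip [(0.86, array([407. , 144.1])), (0.83, array([439. , 170.4]))] [281.6151 248.0394] tip [(0.93, array([283.4, 237.4])), (0.9, array([439.3, 172.5]))] [281.7988 195.7991]
```

View pics/l1.png

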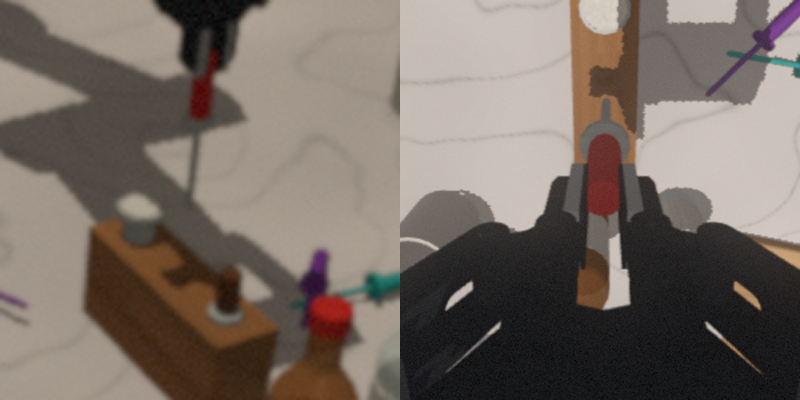

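The pin hangs upright: tip at scene ≈ (366,150), wrist ≈ (284,195), within about 2 mm of prediction. Moving above the slot.

```bash
python3 -m crank '[0.8,0.4,-2,0,0, 0.8,0.6,-3,0,0, 0.8,0.6,-3,0,0, 0.8,0.6,-3,0,0, 0.8,0.6,-3,0,0, 0.8,0.6,-3,0,0, 0.8,0.6,-3,0,0, 0.8,0.6,-3,0,0]' && python3 -m crank '[0.8,0.6,-3,0,0, 0.8,0.6,-3,0,0, 0.8,0.6,-3,0,0, 0.8,0.6,-2.7,0,0, 0.8,0.6,-2.2,0,0, 0.8,0.4,-1.4,0,0, 0.8,0.17,-0.6,0,0, 0.8,0,0,0,0]' && python3 - <<'E'
from h import *
np.set_printoptions(precision=4,suppress=True)
s=env.observe();P=s["position"];R=s["tool_rot"]
ps={n:optics.get_image(n) for n in("scene","top","wrist")}
for n,p in ps.items():
    h=cv2.cvtColor(p["color"],cv2.COLOR_RGB2HSV);m=cv2.inRange(h,(3,130,60),(20,255,255))
    k,l,st,c=cv2.connectedComponentsWithStats(m);e=proj(p,[.565,-.144,.09])
    for i in range(1,k):
        if st[i,4]>25 and np.hypot(*(c[i]-e))<60:
            v,u=np.nonzero(l==i);X=np.array([atz(p,(a,b),.09)[:2] for a,b in zip(u,v)])
            r=cv2.minAreaRect((X*1000).astype(np.float32));print(n,st[i],r)
print(P,proj(ps["wrist"],P+[0,0,-.09]),proj(ps["scene"],P+[0,0,-.09]),np.array(ps["wrist"]["intrinsics"])[0,0])
w=ps["wrist"];sc=ps["scene"];u,v=np.int32(proj(sc,P+[0,0,-.09]))
a=cv2.resize(w["color"][80:280,180:380],(400,400),interpolation=cv2.INTER_CUBIC);b=cv2.resize(sc["color"][v-50:v+50,u-50:u+50],(400,400),interpolation=cv2.INTER_CUBIC)
print(u,v);cv2.imwrite("pics/s1.png",np.hstack([a,b])[:,:,::-1])
E
```

```text
time_s: 7.27
position: [0.5609, 0.0174, 0.2312]
tool_rot: [[-0.973, -0.232, -0.001], [-0.232, 0.973, 0.0], [0.001, 0.0, -1.0]]
ft_force: [0.9, -0.1, 0.3]
grip_width: 0.0119
gripper_force: 88.1
time_s: 7.93
position: [0.5633, -0.1448, 0.2312]
tool_rot: [[-0.973, -0.231, -0.001], [-0.231, 0.973, 0.0], [0.001, 0.0, -1.0]]
ft_force: [0.2, 0.5, -1.1]
grip_width: 0.012
gripper_force: 88.1
scene [174 191  16  22 156] ((562.6194458007812, -144.29913330078125), (22.575857162475586, 71.14553833007812), 75.00667572021484)
wrist [258 150  49  64 557] ((562.154541015625, -143.68885803222656), (23.12331199645996, 72.72396087646484), 75.27458190917969)
[ 0.5633 -0.1448  0.2312] [280.1189 197.5198] [179.3002 181.2062] 291.03021258762817
179 181
```

View pics/s1.png

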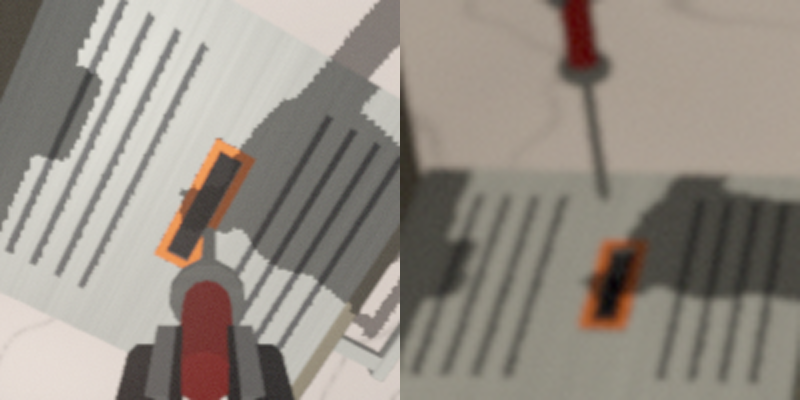

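The wrist view shows the slot at (283,180) px and the tip at (284.5,195). The scene view shows the tip above the slot. I'll lower to just above the plate, where parallax vanishes, and compare again.

```bash
python3 -m crank '[0.8,0,-0.15,1,0, 0.8,0,0,1,0, 0.8,0,0,1,0, 0.8,0,0,0.6,0, 0.8,0,0,0.3,0, 0.8,0,0,0.1,0, 0.8,0,0,0,0, 0.8,0,0,0,0]' && python3 - <<'E'
from h import *
s=env.observe();P=s["position"]
ps={n:optics.get_image(n) for n in("scene","wrist")}
w=ps["wrist"];sc=ps["scene"];T=P+[0,0,-.09];print(P,proj(w,T),proj(sc,T))
for p in(w,sc):print("slot c",proj(p,[.563,-.1438,.09]))
u,v=np.int32(proj(sc,T));a=cv2.resize(w["color"][150:250,230:330],(400,400),interpolation=cv2.INTER_CUBIC);b=cv2.resize(sc["color"][180:230,155:205],(400,400),interpolation=cv2.INTER_CUBIC)
cv2.imwrite("pics/s2.png",np.hstack([a,b])[:,:,::-1])
E
```

```text
time_s: 8.75
position: [0.564, -0.1456, 0.192]
tool_rot: [[-0.973, -0.232, 0.001], [-0.232, 0.973, -0.0], [-0.001, -0.0, -1.0]]
ft_force: [1.2, 0.4, -1.1]
grip_width: 0.0122
gripper_force: 88.1
[ 0.56395811 -0.14563707  0.19202464] [281.91932203 198.05341237] [180.95741636 197.06472356]
slot c [283.99675723 193.94559055]
slot c [182.42682113 201.31655359]
```

View pics/s2.png

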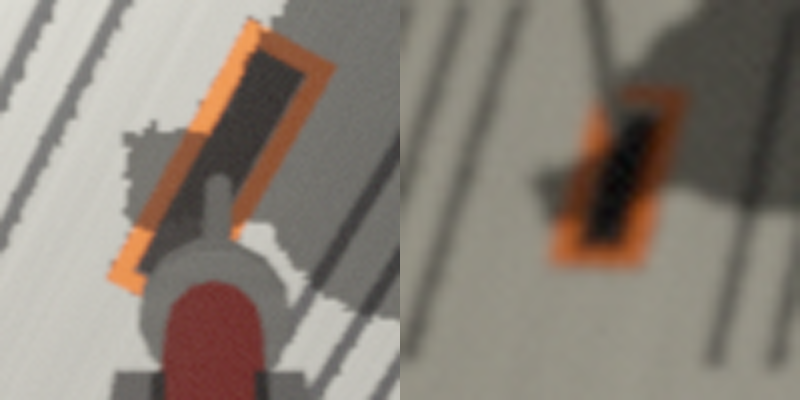

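The wrist view shows the tip at about (284.5,195) and the slot centre at about (285,193), so the tip is on the slot's centre line and about 1 mm from its middle. I shift 6 mm toward −y along the slot and enter gently.

```bash
python3 -m crank '[0.8,0.28,0.15,0.2,0, 0.8,0.27,0.14,0.3,0, 0.8,0,0,0.3,0, 0.8,0,0,0.2,0, 0.8,0,0,0.2,0, 0.8,0,0,0.2,0, 0.8,0,0,0,0, 0.8,0,0,0,0]'; python3 -m crank '[0.8,0,0,0.1,0, 0.8,0,0,0.1,0, 0.8,0,0,0.1,0, 0.8,0,0,0.1,0, 0.8,0,0,0,0, 0.8,0,0,0,0, 0.8,0,0,0,0, 0.8,0,0,0,0]'
```

```text
time_s: 9.52
position: [0.5578, -0.1441, 0.1775]
tool_rot: [[-0.973, -0.232, -0.0], [-0.232, 0.973, 0.0], [0.0, 0.0, -1.0]]
ft_force: [0.6, -0.7, -1.5]
grip_width: 0.0119
gripper_force: 88.1
time_s: 10.18
position: [0.5577, -0.144, 0.1737]
tool_rot: [[-0.973, -0.232, 0.0], [-0.232, 0.973, -0.0], [-0.0, -0.0, -1.0]]
ft_force: [-0.8, -0.2, -0.1]
grip_width: 0.0116
gripper_force: 88.1
```

```bash
python3 -m crank '[0.8,0,0,0.15,0, 0.8,0,0,0.15,0, 0.8,0,0,0.15,0, 0.8,0,0,0.15,0, 0.8,0,0,0.15,0, 0.8,0,0,0.15,0, 0.8,0,0,0.1,0, 0.8,0,0,0,0]'; python3 -m crank '[0.8,0,0,0.15,0, 0.8,0,0,0.15,0, 0.8,0,0,0.15,0, 0.8,0,0,0.15,0, 0.8,0,0,0.1,0, 0.8,0,0,0.1,0, 0.8,0,0,0,0, 0.8,0,0,0,0]'
```

```text
time_s: 10.85
position: [0.5577, -0.1439, 0.1633]
tool_rot: [[-0.973, -0.232, -0.0], [-0.232, 0.973, 0.0], [0.0, 0.0, -1.0]]
ft_force: [0.6, 0.4, -0.2]
grip_width: 0.0121
gripper_force: 88.1
time_s: 11.52
position: [0.5577, -0.144, 0.1557]
tool_rot: [[-0.973, -0.232, 0.0], [-0.232, 0.973, 0.0], [-0.0, 0.0, -1.0]]
ft_force: [0.2, 1.3, -1.1]
grip_width: 0.0121
gripper_force: 88.1
```

```bash
python3 -m crank '[0.8,0,0,0.1,0, 0.8,0,0,0.1,0, 0.8,0,0,0.1,0, 0.8,0,0,0.1,0, 0.8,0,0,0.1,0, 0.8,0,0,0,0, 0.8,0,0,0,0, 0.8,0,0,0,0]'
```

```text
time_s: 12.18
position: [0.5583, -0.1442, 0.1517]
tool_rot: [[-0.973, -0.232, 0.002], [-0.232, 0.973, -0.001], [-0.002, -0.001, -1.0]]
ft_force: [0.7, 0.8, 6.9]
grip_width: 0.012
gripper_force: 88.9
```

Contact with a springy ~7 N: this looks like the catch. Pressing on in small steps.

```bash
python3 -m crank '[0.8,0,0,0.05,0, 0.8,0,0,0.05,0, 0.8,0,0,0.05,0, 0.8,0,0,0.05,0, 0.8,0,0,0,0, 0.8,0,0,0,0, 0.8,0,0,0,0, 0.8,0,0,0,0]'; python3 - <<'E'
from h import *
t=optics.get_image("top");s=optics.get_image("scene")
for p in(t,s):print(look(p,"handle",2),look(p,"drawer",2))
E
```

```text
time_s: 12.85
position: [0.5584, -0.1443, 0.1498]
tool_rot: [[-0.973, -0.232, 0.002], [-0.232, 0.973, -0.001], [-0.002, -0.002, -1.0]]
ft_force: [-0.5, 1.2, 7.8]
grip_width: 0.0115
gripper_force: 89.0
[(0.78, array([302.4, 226.6]))] [(0.75, array([300.6, 222.1]))]
[(0.85, array([236.8, 219.1]))] [(0.89, array([236.8, 220.5]))]
```

```bash
python3 -m crank '[0.8,0,0,0.05,0, 0.8,0,0,0.05,0, 0.8,0,0,0.05,0, 0.8,0,0,0.05,0, 0.8,0,0,0,0, 0.8,0,0,0,0, 0.8,0,0,0,0, 0.8,0,0,0,0]'; python3 - <<'E'
from h import *
t=optics.get_image("top");s=optics.get_image("scene")
for p in(t,s):print(look(p,"handle",2),look(p,"drawer",2))
E
```

```text
time_s: 13.82
position: [0.5583, -0.1444, 0.1476]
tool_rot: [[-0.973, -0.232, 0.002], [-0.232, 0.973, -0.001], [-0.002, -0.002, -1.0]]
ft_force: [-0.1, 1.0, 5.5]
grip_width: 0.0118
gripper_force: 88.8
[(0.93, array([294.3, 223.4]))] [(0.81, array([294.7, 227.1])), (0.28, array([426.5, 251. ]))]
[(0.81, array([245.8, 220.2]))] [(0.79, array([245.4, 222.9]))]
```

```bash
python3 -m crank '[0.8,0,0,0,0, 0.8,0,0,0,0, 0.8,0,0,0,0, 0.8,0,0,0,0, 0.8,0,0,0,0, 0.8,0,0,0,0, 0.8,0,0,0,0, 0.8,0,0,0,0]' | tail -4; python3 - <<'E'
from h import *
t=optics.get_image("top")
old=cv2.resize(cv2.imread("pics/top0.png"),(560,420),interpolation=cv2.INTER_AREA)
bar=old[196:248,273:305]
new=t["color"][:,:,::-1]
r=cv2.matchTemplate(np.ascontiguousarray(new[180:260,235:330]),np.ascontiguousarray(bar),cv2.TM_CCOEFF_NORMED);_,sc,_,l=cv2.minMaxLoc(r);print(sc,l[0]+235-273,l[1]+180-196)
a=atz(t,(285,222),.058);b=atz(t,(285+l[0]+235-273,222+l[1]-16),.058);print(b-a)
a=cv2.resize(new[180:280,230:330],(400,400),interpolation=cv2.INTER_CUBIC);s=optics.get_image("scene")["color"][:,:,::-1];b=cv2.resize(s[150:270,100:220+60],(600,400),interpolation=cv2.INTER_CUBIC)[:,200:]
cv2.imwrite("pics/d1.png",np.hstack([a,b]))
E
```

```text
tool_rot: [[-0.973, -0.232, 0.002], [-0.232, 0.973, -0.001], [-0.002, -0.002, -1.0]]
ft_force: [0.1, -0.4, 5.1]
grip_width: 0.0116
gripper_force: 88.8
0.9018475413322449 -11 -3
[0.00721817 0.02703208 0.        ]
```

View pics/d1.png

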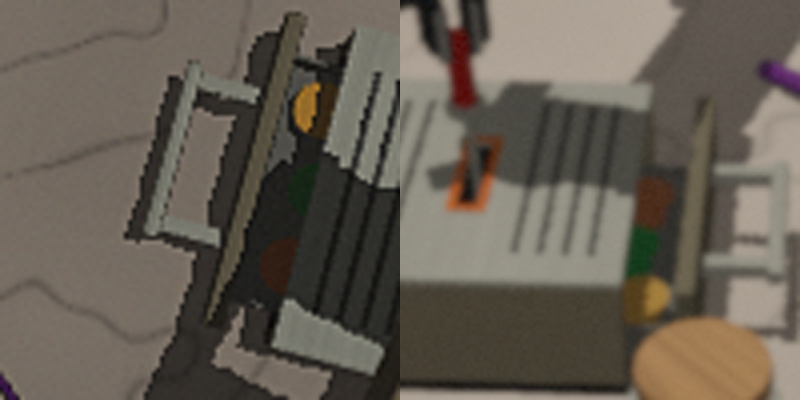

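The drawer is out about 28 mm, with coloured capsules showing in the gap and the handle bar at top px (273,217). Next I lift the pin out and carry it back to its hole.

```bash
python3 -m crank '[0.8,0,0,-0.4,0, 0.8,0,0,-0.8,0, 0.8,0,0,-1.2,0, 0.8,0,0,-1.4,0, 0.8,0,0,-1.5,0, 0.8,0,0,-1.5,0, 0.8,0,0,-1.2,0, 0.8,0,0,-0.6,0]'|head -2; python3 -m crank '[0.8,-0.3,1.5,0,0, 0.8,-0.6,2.7,0,0, 0.8,-0.7,3,0,0, 0.8,-0.7,3,0,0, 0.8,-0.7,3,0,0, 0.8,-0.7,3,0,0, 0.8,-0.7,3,0,0, 0.8,-0.7,3,0,0]'|head -2; python3 -m crank '[0.8,-0.7,3,0,0, 0.8,-0.7,3,0,0, 0.8,-0.7,3,0,0, 0.8,-0.6,2.9,0,0, 0.8,-0.5,2.3,0,0, 0.8,-0.3,1.4,0,0, 0.8,0,0,0,0, 0.8,0,0,0,0]'; python3 - <<'E'
from h import *
np.set_printoptions(precision=4,suppress=True)
s=env.observe();P=s["position"];R=s["tool_rot"];print(P,"to go cm",100*R.T@(np.array([.5533,.2535,.2334])-P))
w=optics.get_image("wrist");save(w,"ret.png",(220,140,340,260),4)
# where the stand (brown) lies, from scene+wrist
print(proj(w,P+[0,0,-.09]),proj(w,[.549,.256,.085]),look(w,"pin_tip",3))
E
```

```text
time_s: 15.55
position: [0.558, -0.1441, 0.2344]
time_s: 16.22
position: [0.5548, 0.0861, 0.2319]
time_s: 16.88
position: [0.5532, 0.2439, 0.232]
tool_rot: [[-0.972, -0.233, -0.001], [-0.233, 0.972, -0.001], [0.001, -0.0, -1.0]]
ft_force: [-0.6, 0.4, -1.5]
grip_width: 0.0124
gripper_force: 88.2
[0.5532 0.2439 0.232 ] to go cm [-0.2344  0.9357 -0.1383]
[281.8773 198.2657] [293.3457 182.3719] [(0.92, array([286.2, 238.3])), (0.91, array([417.3, 150.9])), (0.88, array([445.5, 175.4]))]
```

```bash
python3 -m crank '[0.8,-0.12,0.45,0,0, 0.8,-0.11,0.45,0.5,0, 0.8,0,0,1,0, 0.8,0,0,1,0, 0.8,0,0,0.8,0, 0.8,0,0,0.5,0, 0.8,0,0,0.2,0, 0.8,0,0,0,0]'; python3 - <<'E'
from h import *
P=env.observe()["position"]
w=optics.get_image("wrist");s=optics.get_image("scene");print(proj(w,P+[0,0,-.09]),proj(s,P+[0,0,-.09]))
a=cv2.resize(w["color"][150:250,230:330],(400,400),interpolation=cv2.INTER_CUBIC);b=cv2.resize(s["color"][150:220,325:395],(400,400),interpolation=cv2.INTER_CUBIC)
cv2.imwrite("pics/r2.png",np.hstack([a,b])[:,:,::-1])
E
```

```text
time_s: 17.65
position: [0.5537, 0.2527, 0.192]
tool_rot: [[-0.973, -0.232, -0.001], [-0.232, 0.973, -0.0], [0.001, -0.0, -1.0]]
ft_force: [0.1, -0.3, -0.7]
grip_width: 0.0118
gripper_force: 88.2
[281.80701648 198.23464914] [363.35782052 169.89931027]
```

View pics/r2.png

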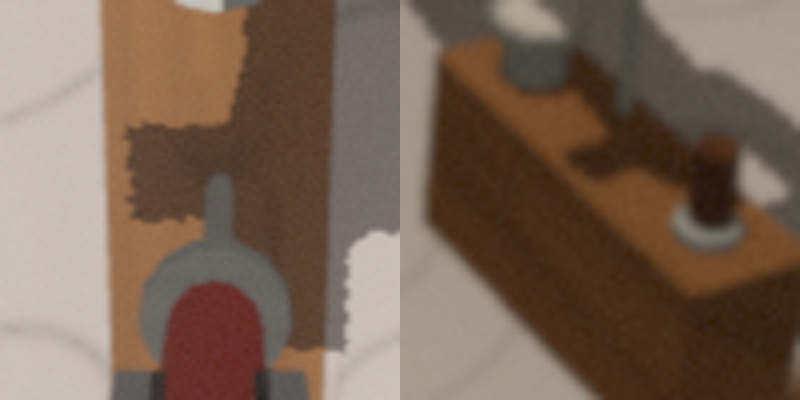

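The tip at crop (219,178) is centred across the stand (edges 107 and 333), and the tool is back at its grasp position. Lowering with force checks.

```bash
python3 -m crank '[0.8,0,0.08,0.3,0, 0.8,0,0,0.4,0, 0.8,0,0,0.4,0, 0.8,0,0,0.3,0, 0.8,0,0,0.3,0, 0.8,0,0,0.3,0, 0.8,0,0,0.2,0, 0.8,0,0,0,0]'
```

```text
time_s: 18.42
position: [0.5535, 0.2536, 0.1701]
tool_rot: [[-0.973, -0.232, -0.001], [-0.232, 0.973, -0.0], [0.001, -0.0, -1.0]]
ft_force: [-0.2, 0.1, 0.2]
grip_width: 0.0119
gripper_force: 88.2
```

```bash
python3 -m crank '[0.8,0,0,0.3,0, 0.8,0,0,0.3,0, 0.8,0,0,0.3,0, 0.8,0,0,0.3,0, 0.8,0,0,0.3,0, 0.8,0,0,0.3,0, 0.8,0,0,0.2,0, 0.8,0,0,0,0]'
```

```text
time_s: 19.08
position: [0.5534, 0.2536, 0.15]
tool_rot: [[-0.973, -0.232, -0.001], [-0.232, 0.973, -0.0], [0.001, -0.0, -1.0]]
ft_force: [-1.0, -0.0, -1.7]
grip_width: 0.0121
gripper_force: 88.2
```

```bash
python3 -m crank '[0.8,0,0,0.6,0, 0.8,0,0,0.7,0, 0.8,0,0,0.7,0, 0.8,0,0,0.7,0, 0.8,0,0,0.7,0, 0.8,0,0,0.6,0, 0.8,0,0,0.4,0, 0.8,0,0,0,0]'; python3 -m crank '[0.8,0,0,0.1,0, 0.8,0,0,0.1,0, 0.8,0,0,0.1,0, 0.8,0,0,0.1,0, 0.8,0,0,0.1,0, 0.8,0,0,0,0, 0.8,0,0,0,0, 0.8,0,0,0,0]'
```

```text
time_s: 19.75
position: [0.5532, 0.2536, 0.1055]
tool_rot: [[-0.973, -0.232, -0.002], [-0.232, 0.973, -0.0], [0.002, -0.0, -1.0]]
ft_force: [0.0, -0.4, -1.8]
grip_width: 0.0118
gripper_force: 88.2
time_s: 20.42
position: [0.5537, 0.2537, 0.1017]
tool_rot: [[-0.973, -0.232, 0.0], [-0.232, 0.973, 0.0], [-0.0, 0.0, -1.0]]
ft_force: [0.1, 0.7, 0.2]
grip_width: 0.0119
gripper_force: 88.2
```

```bash
python3 -m crank '[0.8,0,0,0.05,0, 0.8,0,0,0.05,0, 0.8,0,0,0.05,0, 0.8,0,0,0,0, 2,0,0,0,0, 3,0,0,0,0, 4.2,0,0,0,0, 4.2,0,0,0,0]'; python3 -m crank '[4.2,0,0,0,0, 4.2,0,0,0,0, 4.2,0,0,0,0, 4.2,0,0,-0.5,0, 4.2,0,0,-1.5,0, 4.2,0,0,-2.5,0, 4.2,0,0,-3,0, 4.2,0,0,-3,0]'; python3 - <<'E'
from h import *
w=optics.get_image("wrist");s=optics.get_image("scene")
for p,box in((w,None),(s,(345,140,385,190))):
    h=cv2.cvtColor(p["color"],cv2.COLOR_RGB2HSV);m=cv2.inRange(h,(0,120,40),(8,255,255))|cv2.inRange(h,(170,120,40),(180,255,255))
    if box: k=np.zeros_like(m);k[box[1]:box[3],box[0]:box[2]]=m[box[1]:box[3],box[0]:box[2]];m=k
    n,l,st,c=cv2.connectedComponentsWithStats(m)
    for i in range(1,n):
        if st[i,4]>40:print(st[i],c[i])
    print(proj(p,[.552,.254,.116]))
t=optics.get_image("top")
# bar ends found in crop d1 (x4): 
for uv in((277.5,198.75),(269,236.2)):print("bar end",atz(t,uv,.064))
E
```

```text
time_s: 21.08
position: [0.5537, 0.2537, 0.1002]
tool_rot: [[-0.973, -0.232, 0.0], [-0.232, 0.973, 0.0], [-0.0, -0.0, -1.0]]
ft_force: [-0.1, -0.2, 0.6]
grip_width: 0.0415
gripper_force: 0.0
time_s: 21.75
position: [0.5533, 0.2536, 0.2065]
tool_rot: [[-0.973, -0.232, -0.001], [-0.232, 0.973, -0.0], [0.001, 0.0, -1.0]]
ft_force: [0.8, -0.3, 0.0]
grip_width: 0.0417
gripper_force: 0.0
[274 182  20  30 438] [283.32876712 197.64383562]
[282.5843325 196.8397739]
[360 154   9  22 149] [364.17449664 164.26845638]
[364.3275192  164.07965656]
bar end [0.65989379 0.02649209 0.064     ]
bar end [0.56806188 0.04672732 0.064     ]
```

The pin is back: its scene centroid (364.2,164.3) matches the start (364.1,164.0). The handle bar centre is at about (0.611, 0.037), consistent with the machine geometry (187 mm in front of the slot). Moving above it, turned to close across the bar.

```bash
python3 -m crank '[4.2,0,0,0,0.123, 4.2,0,0,0,0.123, 4.2,0,0,0,0.123, 4.2,0,0,0,0.123, 4.2,-1.2,-2.2,0,0, 4.2,-1.6,-2.8,0,0, 4.2,-1.6,-2.8,0,0, 4.2,-1.6,-2.8,0,0]'|head -2; python3 -m crank '[4.2,-1.6,-2.8,0,0, 4.2,-1.6,-2.8,0,0, 4.2,-1.2,-2,0,0, 4.2,-0.7,-1.3,0,0, 4.2,0,0,0,0, 4.2,0,0,0,0, 4.2,0,0,0,0, 4.2,0,0,0,0]'; python3 - <<'E'
from h import *
np.set_printoptions(precision=4,suppress=True)
s=env.observe();P=s["position"];R=s["tool_rot"]
w=optics.get_image("wrist");g=cv2.cvtColor(w["color"],cv2.COLOR_RGB2HSV)
print(proj(w,[.611,.037,.064]))
y=np.array([.255,.967,0]);x=np.array([.967,-.255,0]);c=np.array([.611,.037,.064])
# brightness profile across the bar (z .064), averaged along bar -30..30 mm
for d in range(-30,31,3):
    vals=[]
    for l in range(-30,31,5):
        u,v=np.round(proj(w,c+y*d/1000+x*l/1000)).astype(int)
        if 0<=u<560 and 0<=v<420: vals.append(w["color"][v,u])
    print(d,np.mean(vals,0).astype(int),len(vals))
print("to go",100*R.T@(np.array([.611,.037,.041])-P))
t=optics.get_image("top");
for p in (w,):print(look(p,"handle",2),look(p,"drawer",2))
E
```

```text
time_s: 22.57
position: [0.5842, 0.1347, 0.2039]
time_s: 23.23
position: [0.6109, 0.0382, 0.2051]
tool_rot: [[-0.967, 0.253, -0.0], [0.253, 0.967, 0.0], [0.0, 0.0, -1.0]]
ft_force: [-0.5, 0.6, -0.3]
grip_width: 0.042
gripper_force: 0.0
[281.7068 184.8431]
-30 [123 115 111] 13
-27 [136 128 123] 13
-24 [193 183 177] 13
-21 [196 186 180] 13
-18 [193 183 177] 13
-15 [192 182 176] 13
-12 [192 182 176] 13
-9 [194 184 178] 13
-6 [186 176 170] 13
-3 [164 162 156] 13
0 [165 164 157] 13
3 [158 156 150] 13
6 [129 122 117] 13
9 [130 122 118] 13
12 [152 142 137] 13
15 [191 181 175] 13
18 [191 181 174] 13
21 [180 171 164] 13
24 [171 161 156] 13
27 [172 162 157] 13
30 [170 161 155] 13
to go [-0.0474 -0.1185 16.4074]
[(0.63, array([544.3, 182.8])), (0.62, array([229.5, 169.8]))] [(0.74, array([225.5, 169.2])), (0.66, array([547.5, 183.9]))]
```

The bar lies exactly at the predicted place. Descending with a narrower opening.

```bash
python3 -m crank '[2.8,0,-0.1,1,0, 2.8,0,0,2,0, 2.8,0,0,2,0, 2.8,0,0,2,0, 2.8,0,0,1.5,0, 2.8,0,0,1,0, 2.8,0,0,0.5,0, 2.8,0,0,0,0]'; python3 -m crank '[2.8,0,0,0.5,0, 2.8,0,0,0.5,0, 2.8,0,0,0.5,0, 2.8,0,0,0.5,0, 2.8,0,0,0.5,0, 2.8,0,0,0.5,0, 2.8,0,0,0,0, 2.8,0,0,0,0]'
```

```text
time_s: 24.1
position: [0.6106, 0.0359, 0.1041]
tool_rot: [[-0.967, 0.255, -0.002], [0.255, 0.967, 0.0], [0.002, -0.0, -1.0]]
ft_force: [0.5, 0.2, -0.4]
grip_width: 0.0279
gripper_force: 0.0
time_s: 24.77
position: [0.6109, 0.0359, 0.0749]
tool_rot: [[-0.967, 0.255, -0.001], [0.255, 0.967, 0.0], [0.001, -0.0, -1.0]]
ft_force: [0.0, 0.7, 0.1]
grip_width: 0.0278
gripper_force: 0.0
```

```bash
python3 -m crank '[2.8,0,0,0.5,0, 2.8,0,0,0.5,0, 2.8,0,0,0.5,0, 2.8,0,0,0.5,0, 2.8,0,0,0.5,0, 2.8,0,0,0.5,0, 2.8,0,0,0.2,0, 2.8,0,0,0,0]'
```

```text
time_s: 25.43
position: [0.6107, 0.0359, 0.0424]
tool_rot: [[-0.967, 0.255, -0.001], [0.255, 0.967, 0.0], [0.001, -0.0, -1.0]]
ft_force: [0.6, 0.8, 0.1]
grip_width: 0.0282
gripper_force: 0.0
```

```bash
python3 -m crank '[0.5,0,0,0,0, 0.5,0,0,0,0, 0.5,0,0,0,0, 0.5,0,0,0,0, 0.5,0,0,0,0, 0.5,0,0,0,0, 0.5,0,0,0,0, 0.5,0,0,0,0]' 30; python3 -m crank '[0.5,0,0.3,0,0, 0.5,0,0.6,0,0, 0.5,0,0.8,0,0, 0.5,0,0.8,0,0, 0.5,0,0.8,0,0, 0.5,0,0.8,0,0, 0.5,0,0.6,0,0, 0.5,0,0.3,0,0]'; python3 -m crank '[0.5,0,0.5,0,0, 0.5,0,0.5,0,0, 0.5,0,0.5,0,0, 0.5,0,0.4,0,0, 0.5,0,0.3,0,0, 0.5,0,0.2,0,0, 0.5,0,0,0,0, 0.5,0,0,0,0]'
```

```text
time_s: 26.1
position: [0.611, 0.0359, 0.0432]
tool_rot: [[-0.967, 0.255, 0.0], [0.255, 0.967, -0.0], [-0.0, 0.0, -1.0]]
ft_force: [0.7, 0.3, 0.2]
grip_width: 0.0051
gripper_force: 0.0
time_s: 26.77
position: [0.6239, 0.0854, 0.0431]
tool_rot: [[-0.967, 0.254, 0.0], [0.254, 0.967, 0.0], [-0.0, 0.0, -1.0]]
ft_force: [0.2, -0.9, 0.3]
grip_width: 0.0049
gripper_force: 0.0
time_s: 27.43
position: [0.6299, 0.1073, 0.0431]
tool_rot: [[-0.967, 0.255, -0.0], [0.255, 0.967, -0.0], [0.0, -0.0, -1.0]]
ft_force: [0.9, 0.4, -0.0]
grip_width: 0.0048
gripper_force: 0.0
```

```bash
python3 - <<'E'
from h import *
np.set_printoptions(precision=3,suppress=True)
s=env.observe();w=optics.get_image("wrist");t=optics.get_image("top")
old=cv2.imread("pics/d1.png")[:400,:400];tpl=cv2.resize(old,(100,100),interpolation=cv2.INTER_AREA)[5:65,30:78]
new=np.ascontiguousarray(t["color"][:,:,::-1][150:290,160:340])
r=cv2.matchTemplate(new,np.ascontiguousarray(tpl),cv2.TM_CCOEFF_NORMED);_,sc,_,l=cv2.minMaxLoc(r);print("top shift px",sc,l[0]+160-260,l[1]+150-185)
print(look(t,"handle",2),look(t,"drawer",2))
sc_=optics.get_image("scene");print(look(sc_,"handle",2),look(sc_,"drawer",2))
print(s["ft_force"])
save(w,"p.png",None,1.4)
cv2.imwrite("pics/p2.png",np.hstack([cv2.resize(new[:, :],(450,350)),cv2.resize(w["color"][:,:,::-1],(350,350))]))
E
```

```text
top shift px 0.7407408356666565 0 0
[(0.79, array([297.2, 224.2]))] [(0.67, array([294.6, 224.1]))]
[(0.7, array([247. , 221.5]))] [(0.69, array([244.5, 222.7]))]
[ 0.856  0.354 -0.027]
```

```bash
python3 - <<'E'
from h import *
np.set_printoptions(precision=3,suppress=True)
w=optics.get_image("wrist");t=optics.get_image("top");s=optics.get_image("scene")
y=np.array([.255,.967,0]);x=np.array([.967,-.255,0]);o=np.array([.5625,-.144,.064])
print("d  = mm in front of slot; rows: gray (wrist,top,scene) for lateral bands")
def band(p,d,ls):
    v=[]
    for l in ls:
        u=np.round(proj(p,o+y*d/1000+x*l/1000)).astype(int)
        if 0<=u[0]<560 and 0<=u[1]<420: v.append(p["color"][u[1],u[0]].mean())
    return int(np.mean(v)) if v else -1
for d in range(90,300,5):
    print(d,[(band(p,d,range(-38,-15,4)),band(p,d,range(16,39,4))) for p in(w,t,s)])
E
```

```text
d  = mm in front of slot; rows: gray (wrist,top,scene) for lateral bands
90 [(-1, 69), (117, 116), (140, 141)]
95 [(-1, 72), (123, 120), (112, 110)]
100 [(-1, 72), (91, 79), (52, 40)]
105 [(73, 74), (31, 29), (47, 36)]
110 [(69, 74), (32, 33), (53, 41)]
115 [(134, 135), (44, 35), (71, 52)]
120 [(137, 136), (68, 62), (61, 72)]
125 [(115, 113), (74, 75), (59, 88)]
130 [(65, 65), (70, 64), (89, 94)]
135 [(64, 64), (78, 79), (93, 93)]
140 [(65, 64), (76, 75), (68, 62)]
145 [(66, 64), (32, 33), (80, 51)]
150 [(67, 73), (60, 47), (101, 79)]
155 [(68, 75), (61, 45), (99, 81)]
160 [(70, 77), (96, 88), (111, 109)]
165 [(71, 77), (108, 98), (116, 132)]
170 [(73, 78), (107, 85), (114, 132)]
175 [(126, 118), (108, 97), (115, 131)]
180 [(126, 118), (107, 97), (118, 133)]
185 [(196, 195), (86, 90), (139, 141)]
190 [(208, 181), (109, 112), (134, 132)]
195 [(105, 90), (60, 38), (148, 101)]
200 [(209, 155), (82, 28), (155, 106)]
205 [(209, 131), (81, 30), (156, 143)]
210 [(208, 107), (81, 69), (156, 156)]
215 [(131, 106), (80, 82), (157, 157)]
220 [(178, 105), (87, 81), (158, 157)]
225 [(206, 131), (86, 82), (158, 156)]
230 [(205, 129), (85, 71), (139, 156)]
235 [(197, 100), (86, 43), (94, 155)]
240 [(151, 55), (88, 83), (77, 123)]
245 [(151, 55), (42, 82), (40, 82)]
250 [(150, 60), (43, 83), (34, 79)]
255 [(134, 54), (39, 83), (62, 79)]
260 [(125, 203), (36, 85), (64, 80)]
265 [(125, 60), (38, 86), (53, 80)]
270 [(124, 61), (39, 86), (47, 87)]
275 [(125, 53), (40, 86), (35, 86)]
280 [(125, 56), (43, 87), (79, 85)]
285 [(126, 117), (44, 88), (87, 83)]
290 [(124, 132), (47, 88), (86, 80)]
295 [(126, 138), (46, 89), (91, 82)]
```

```bash
python3 - <<'E'
from h import *
w=optics.get_image("wrist");t=optics.get_image("top");s=optics.get_image("scene")
y=np.array([.255,.967,0]);x=np.array([.967,-.255,0]);o=np.array([.5625,-.144,.062])
for n,p in(("top",t),("scene",s),("wrist",w)):
    print(n)
    for d in range(96,316,6):
        r=[]
        for l in range(-72,73,8):
            u=np.round(proj(p,o+y*d/1000+x*l/1000)).astype(int)
            r.append(int(p["color"][u[1],u[0]].mean()) if 0<=u[0]<560 and 0<=u[1]<420 else 0)
        print("%3d "%d+" ".join("%3d"%a for a in r))
E
```

```text
top
 96 121 121 120 122 119 120 123 122 120 122 122 117 122 128 122 121 118 120 115
102  40  45  42  51  61  35  39  29  36  36  44  28  33  29  44  44  52  38  32
108  30  33  35  33  35  36  31  34  26  28  26  30  32  32  39  36  38  40  35
114  37  29  82  75  78  38  31  30  31  51  60  30  27  29 108 101 100  97  26
120  79  77  33  72  29  81  77  78  78  21  76  77  80  78 106  98 103  90  82
126  76  77  77  74  76  74  76  76  76  75  77  75  73  78  75  27  32  70  78
132  72  62  52  41  62  60  74  70  54  46  49  58  79  67  65  53  43  61  69
138  74  75  78  72  73  74  75  75  77  79  75  75  75  75  76  77  72  73  73
144  44  27  30  24  32  27  37  23  29  22  28  25  30  37  29  35  27  25  28
150  48  47  50  45 124  50  44  48  50  48  48  47  50  49  48 123  53  46  47
156  43  44  39  39 118  36  46  44  44  40  44  41  43  44  46 119  38  39  45
162 106 110 112  40 115 109 109 109 108 111 106 111 109 116  43 118 110 111 105
168 106 108 113  38 119 104 105 105 106 107 107 104 105  49  42 116  88 102 102
174 107 107 108  38 114 103 105 104 105 106 106 106 103 
[... 7095 characters left out ...]
 120 125 124 127 125  77  60  55  54  52  60  68 204 203  96
270 181 124 125 123 124 125 125 125 124 136 106 103  54  50  48  44  44  39  40
276 211 126 125 122 123 124 127 127 128 208  58  57  59  54  46  44  44  38  33
282 210 126 125 125 125 125 125 126 203 208 209 208  59  53  47  45  40  38  36
288 209 126 120 124 125 127 125 125 208 195 210 210 210  55  45  45  42  41  34
294 129 121 127 125 126 126 130 128 208 209 210 211 209  56  51  45  37  37  40
300 126 126 125 127 128 126 129 130 202 212 212 211 145  56  50  47  42  37  32
306 118 130 127 126 126 125 130 129 211 212 212 211  93  63  52  46  42  39  33
312 125 123 127 124 126 126 128 125 211 212 212 214 213  63  55  50  44  40  34
```

The drawer has not moved: the bar is still at d≈186 mm in all three cameras, and the fingers closed to 5 mm without force. I'll lift, go back over the bar and descend again, checking before closing.

```bash
python3 -m crank '[0.5,0,0,-1,0, 0.5,0,0,-2,0, 0.5,0,0,-2,0, 2.8,0,0,-2,0, 2.8,0,-1.2,0,0, 2.8,0,-2,0,0, 2.8,0,-2,0,0, 2.8,0,-2,0,0]'|head -2; python3 -m crank '[2.8,0,-0.16,0,0, 2.8,0,0,1,0, 2.8,0,0,1,0, 2.8,0,0,1,0, 2.8,0,0,1,0, 2.8,0,0,1,0, 2.8,0,0,1,0, 2.8,0,0,0.6,0]'; python3 - <<'E'
from h import *
w=optics.get_image("wrist");P=env.observe()["position"]
y=np.array([.255,.967,0]);x=np.array([.967,-.255,0]);o=np.array([.5625,-.144,.064])
print("tcp d",(P-o)@y*1000,"l",(P-o)@x*1000,proj(w,P),proj(w,P+[0,0,.02]))
for p in(w,optics.get_image("scene")):
  for d in range(130,242,5):
    r=[]
    for l in range(-72,73,8):
        u=np.round(proj(p,o+y*d/1000+x*l/1000)).astype(int)
        r.append(int(p["color"][u[1],u[0]].mean()) if 0<=u[0]<560 and 0<=u[1]<420 else 0)
    print("%3d "%d+" ".join("%3d"%a for a in r))
E
```

```text
time_s: 28.75
position: [0.611, 0.0368, 0.1134]
time_s: 29.42
position: [0.6106, 0.0366, 0.0453]
tool_rot: [[-0.967, 0.254, -0.002], [0.254, 0.967, 0.0], [0.002, -0.0, -1.0]]
ft_force: [0.4, -0.4, -0.2]
grip_width: 0.0279
gripper_force: 0.0
tcp d 186.73722207608205 l 0.061924099165532626 [282.88114338 238.06558123] [282.94282415 252.70453521]
130 156 157 158 156 156 157 156 156  84  81  80 150 151  31  37  39  37  38 136
135 145 139 125 141 135 139 143 133  80  79  75  76 131  35  33  34  40  33  33
140  70  68  70  69  72  75  69  70  70  67  64  68  63  39  34  40  38  36  35
145  69  70  67 112 101  71  71  72  66  65  68  69  37  38  40  40  38  35  38
150  65  69  72 216 176  74  73  71  72  71  69  44  48  47  46  42  42  45  40
155 125 126 126 216 187 125 124 124 123 122  48  46  44  46  44  42  46  43  36
160 125 126 127 215 186 128 126 126 124  80  94 101  48  49  47  48  51  44  43
165 132 185 127 112 118 127 134 183 174 103  97  55  55  55  53  51 208 210  45
170 212 210 127 111 117 127 127 207 209  52  51  55 159 188 170 189 208 208  46
175 212 211 126 113 116 128 128 209
[... 2224 characters left out ...]
  63  58  56  61  66  76  80  79  80  80  81  78  77  79  77
205  18  19  24  52  56  58  58  58 115 122 107  83  79  79  78  77  78  79  78
210  15  13  32  34  24  31  29  61 152 157 147 103  80  78  80  80  78  78  79
215  22  27  59  73  76  70  75 115 158 158 142  90  80  79  78  77  75  78  74
220  21  37  75  82  81  79  79 120 159 157 142  84  79  80  79  79  77  79  75
225  11  30  74  83  82  79  76 148 159 160 141  84  79  79  81  79  79  76  74
230  19  47  77  80  81  79  77 147 159 157 142  86  78  78  79  81  78  73  73
235  53  75  81  82  83  81  76 147 159 159 142  84  78  79  78  78  77  71  72
240  79  83  82  81  83  82  82 149 160 159 131  84  81  79  79  79  76  73  80
```

The wrist map shows the bar (d 183–191) between the fingers (d≈165 and 210). This time I close fully with force and check for a real grip.

```bash
python3 -m crank '[0,0,0,0.2,0, 0,0,0,0,0, 0,0,0,0,0, 0,0,0,0,0, 0,0,0,0,0, 0,0,0,0,0, 0,0,0,0,0, 0,0,0,0,0]' 60
```

```text
time_s: 30.18
position: [0.6111, 0.0362, 0.0452]
tool_rot: [[-0.967, 0.255, 0.0], [0.255, 0.967, -0.0], [-0.0, -0.0, -1.0]]
ft_force: [-0.8, 0.7, -0.5]
grip_width: 0.0
gripper_force: 0.0
```

```bash
python3 - <<'E'
from h import *
P=env.observe()["position"]
y=np.array([.255,.967,0]);x=np.array([.967,-.255,0]);o=np.array([.5625,-.144,.064])
for n in("wrist","top","scene"):
  p=optics.get_image(n);print(n,"TCP px",proj(p,P),"grasp px",proj(p,P+[0,0,.019]),"body",proj(p,P+[0,0,.073]))
  for d in range(130,242,6):
    r=[]
    for l in range(-72,73,8):
        u=np.round(proj(p,o+y*d/1000+x*l/1000)).astype(int)
        r.append(int(p["color"][u[1],u[0]].mean()) if 0<=u[0]<560 and 0<=u[1]<420 else 0)
    print("%3d "%d+" ".join("%3d"%a for a in r))
p=optics.get_image("wrist");g=p["color"].mean(2).astype(int)
print("wrist px columns 200..368/6, rows 170..320/6")
for v in range(150,330,6): print(v," ".join("%3d"%a for a in g[v,200:370:6]))
E
```

```text
wrist TCP px [283.12095112 239.02188857] grasp px [283.21345144 253.05716226] body [283.63446533 316.86013044]
130 156 157 157 158 156 156 159 155 153 155 153 150 151  44  32  40  49  37  33
136 116 109 103 111 101 109 115 101  74  75  69  70  97  34  40  37  35  34  26
142  68  69  69  77  74  72  72  74  67  66  70  68  52  39  39  36  39  38  29
148  71  67  73 215 174  71  71  71  71  67  70  67  43  40  38  36  34  31  35
154 116 114 118 217 186 119 122 123 124 123 115 123 121  39  38  37  28  31  32
160 128 125 125 216 185 126 124 125 125 124 124 123 121  39  35  35  35  32  33
166 190 210 125 114 117 125 199 209 206 189 149 205  46  38  30  32  36  36  32
172 211 211 125 114 114 127 128 210 209 207  45  48  47  41  41  36  33  32  33
178 135 182 127 115 117 125 129 208 209 183  92 102  43  39  37  41  38  39  29
184 125 126 121 112 114 112 113 115 115  76  65  56  45  39  39  42 205 207 158
190 125 124 115 111 109 113 112 117 114 103 105  97  49  40  38  38  59 107 110
196 127 125 126 122 123 123 125 115 127 119  56  54  51  42  45  36  36  26  34
202 211 125 124 124 125 124 1
[... 6735 characters left out ...]
  38 105  44  39  41  39  46  39  42  40  43  46  45  47  49  50  54  59 130  56  60  59  60  62  73
300  37  38  38  37  37  36  37  43  41  38  40  40  42  46  43  42  42  45  51  48  50  49  51  52  55  54  57  62  60
306  40  40  37  36  43  39  37  36  35  36  41  33  36  41  43  41  43  39  44  46  50  46  48  49  56  52  52  53  59
312  37  36  38  36  41  36  38  31  36  33  35  34  34  38  38  42  41  41  41  43  47  39  43  48  50  49  51  51  56
318  36  43  33  39  33  34  35  40  32  33  34  39  34  37  40  36  35  40  37  42  40  44  44  48  50  51  50  47  50
324  35  35  36  37  33  34  33  34  38  30  32  36  40 131 190  41  37  38  40  33  41  39  39  48  45  41  48  46  46
```

```bash
python3 - <<'E'
from h import *
P=env.observe()["position"]
p=optics.get_image("scene");g=p["color"].mean(2).astype(int)
print("scene cols 252..300/3")
for v in range(176,246,2): print(v," ".join("%3d"%a for a in g[v,250:302:3]))
y=np.array([.255,.967,0]);x=np.array([.967,-.255,0]);o=np.array([.5625,-.144,0])
for z in(.052,.064):
  for l in(-55,0,55):print(z,l,proj(p,o+y*.1865+x*l/1000+[0,0,z]))
E
```

```text
scene cols 252..300/3
176  52  74 106  23  19  23  18  19  19  17  21  23  18  42  46  37  22  16
178  59  40 128  77  18  17  16  17  16  12  17  18  24  48  41  30  21  17
180  31  21  81 129  41  21  16  21  23  17  19  21  42  36  27  29  21  24
182  19  16  23 112 110  26  15  26  29  20  20  43  50  23  18  24  19  34
184  21  17  21  49 129  39  14  82  80  15  33  64  34  20  13  21  33  51
186  33  23  12  15  73  38  19  99 102  21  35  49  18  24  18  23  61  76
188  66  21  16  16  21  18  18  92  90  17  17  22  16  19  13  44  78  81
190  89  42  16  15  20  17  23  78  84  19  13  13  16  23  35  71  80  78
192  96  59  32  12  20  23  17  58  61  19  19  19  18  28  65  79  82  81
194  92  68 101  39  49  24  12  16  23  19  17  21  21  51  80  83  80  80
196  94  72 143 118 131  68  21  22  20  22  38  58  56  78  80  82  81  81
198  90  71 143 146 146 114  24  45  45  25  73  81  81  83  82  82  81  79
200  82  71 137 142 129  79  32  57  60  24  75  82  80  82  84  80  81  82
202  67  66 105 107  97  65  30  57  60  31  73  80  82  81  82  82  82  81
204  59  62  8
[... 1103 characters left out ...]
80  81  78  75  73  70
234  48  78  80  78  84  81  78  79  77  80  80  78  79  76  75  70  74  75
236  47  76  79  99 127 114 105  77  77  77  79  78  76  75  72  74  78  80
238  45  79  80 139 155 155 146  83  79  77  78  73  72  71  74  79  80  79
240  50  77  82 144 156 155 154 112  79  75  74  79  79  80  79  80  81  86
242  47  76  82 145 155 157 156 135  75  72  85 110 113 104 115 127 124 143
244  64  89  87 147 157 156 156 145 101  81 126 152 153 149 153 155 153 155
0.052 -55 [273.70843371 201.32076486]
0.052 0 [272.88430208 217.37575735]
0.052 55 [271.99512499 234.690029  ]
0.064 -55 [273.72030153 196.94043542]
0.064 0 [272.89126059 212.93569457]
0.064 55 [271.99637676 230.19326977]
```

In the scene image the finger ends appear at row ~209, above the bar top (row 213), not at the predicted 220. The effective finger ends are therefore ~30 mm higher than reported, which also fits how high the pin was gripped. I'll open and descend ~27 mm further with force checks; this stays clear of the counter and drawer front either way.

```bash
python3 -m crank '[2.8,0,0,0,0, 2.8,0,0,0,0, 2.8,0,0,0,0, 2.8,0,0,0,0, 2.8,0,0,0.3,0, 2.8,0,0,0.3,0, 2.8,0,0,0.3,0, 2.8,0,0,0,0]'; python3 -m crank '[2.8,0,0,0.3,0, 2.8,0,0,0.3,0, 2.8,0,0,0.3,0, 2.8,0,0,0.3,0, 2.8,0,0,0.3,0, 2.8,0,0,0.2,0, 2.8,0,0,0,0, 2.8,0,0,0,0]'
```

```text
time_s: 31.1
position: [0.6107, 0.0363, 0.0352]
tool_rot: [[-0.967, 0.255, -0.001], [0.255, 0.967, 0.0], [0.001, -0.0, -1.0]]
ft_force: [0.2, 0.1, -0.6]
grip_width: 0.0281
gripper_force: 0.0
time_s: 31.77
position: [0.6111, 0.0362, 0.019]
tool_rot: [[-0.967, 0.255, -0.0], [0.255, 0.967, 0.0], [0.0, -0.0, -1.0]]
ft_force: [-0.3, -0.5, 1.1]
grip_width: 0.0277
gripper_force: 0.0
```

```bash
python3 -m crank '[0,0,0,0,0, 0,0,0,0,0, 0,0,0,0,0, 0,0,0,0,0, 0,0,0,0,0, 0,0,0,0,0, 0,0,0,0,0, 0,0,0,0,0]' 30
```

```text
time_s: 32.43
position: [0.6113, 0.0364, 0.0194]
tool_rot: [[-0.967, 0.255, 0.001], [0.255, 0.967, 0.0], [-0.001, 0.0, -1.0]]
ft_force: [0.4, 3.2, 4.9]
grip_width: 0.009
gripper_force: 34.1
```

Gripped: width 9 mm, 34 N. Now pulling 82 mm along +tool y.

```bash
python3 -m crank '[0,0,0.3,0,0, 0,0,0.6,0,0, 0,0,0.8,0,0, 0,0,0.8,0,0, 0,0,0.8,0,0, 0,0,0.8,0,0, 0,0,0.6,0,0, 0,0,0.3,0,0]'; python3 -m crank '[0,0,0.5,0,0, 0,0,0.5,0,0, 0,0,0.5,0,0, 0,0,0.4,0,0, 0,0,0.3,0,0, 0,0,0.2,0,0, 0,0,0,0,0, 0,0,0,0,0]'
```

```text
time_s: 33.1
position: [0.6243, 0.0852, 0.0193]
tool_rot: [[-0.967, 0.254, 0.001], [0.254, 0.967, -0.0], [-0.001, -0.0, -1.0]]
ft_force: [-0.2, -1.6, 6.2]
grip_width: 0.0092
gripper_force: 34.4
time_s: 33.77
position: [0.6304, 0.1082, 0.0194]
tool_rot: [[-0.967, 0.255, 0.001], [0.255, 0.967, 0.0], [-0.001, 0.001, -1.0]]
ft_force: [0.7, 2.0, 5.0]
grip_width: 0.009
gripper_force: 34.3
```

```bash
python3 -m crank '[0,0,0.1,0,0, 0,0,0.1,0,0, 0,0,0.1,0,0, 0,0,0.1,0,0, 0,0,0.1,0,0, 0,0,0.1,0,0, 0,0,0,0,0, 0,0,0,0,0]'
```

```text
time_s: 34.43
position: [0.6318, 0.1134, 0.0193]
tool_rot: [[-0.967, 0.255, 0.001], [0.255, 0.967, -0.0], [-0.001, -0.0, -1.0]]
ft_force: [0.2, -1.0, 4.4]
grip_width: 0.0092
gripper_force: 34.4
```

```bash
python3 -m crank '[0,0,0.1,0,0, 0,0,0.1,0,0, 0,0,0.1,0,0, 0,0,0,0,0, 0,0,0,0,0, 0,0,0,0,0, 0,0,0,0,0, 0,0,0,0,0]'
```

```text
time_s: 35.1
position: [0.6324, 0.1157, 0.0193]
tool_rot: [[-0.967, 0.255, 0.0], [0.255, 0.967, -0.001], [-0.0, -0.001, -1.0]]
ft_force: [-0.1, -4.0, 6.5]
grip_width: 0.0091
gripper_force: 34.4
```

The stop is felt (−4 N) after 82 mm. Releasing and lifting clear.

```bash
python3 -m crank '[1.6,0,0,0,0, 2.8,0,0,0,0, 2.8,0,0,0,0, 2.8,0,0,0,0, 2.8,0,0,-0.5,0, 2.8,0,0,-1,0, 2.8,0,0,-1.5,0, 2.8,0,0,-2,0]'; python3 -m crank '[2.8,0,0,-2,0, 2.8,0,0,-3,0, 2.8,0,0,-3,0, 2.8,0,0,-3,0, 2.8,0,0,-3,0, 2.8,0,0,-2,0, 2.8,0,0,0,0, 2.8,0,0,0,0]'; python3 - <<'E'
from h import *
p=optics.get_image("scene")
y=np.array([.255,.967,0]);x=np.array([.967,-.255,0]);o=np.array([.5625,-.144,.062])
for d in range(200,300,5):
    r=[]
    for l in range(-64,65,8):
        u=np.round(proj(p,o+y*d/1000+x*l/1000)).astype(int);r.append(int(p["color"][u[1],u[0]].mean()))
    print(d," ".join("%3d"%a for a in r))
h=cv2.cvtColor(p["color"],cv2.COLOR_RGB2HSV);m=cv2.inRange(h,(0,120,40),(8,255,255))|cv2.inRange(h,(170,120,40),(180,255,255))
n,l,st,c=cv2.connectedComponentsWithStats(m[140:190,345:385]);print(st[1:],c[1:]+[345,140])
for q in("mug","cup","sugar","syrup","milk","thermometer_top"):print(q,look(p,q,1))
E
```

```text
time_s: 35.77
position: [0.6317, 0.1165, 0.0695]
tool_rot: [[-0.967, 0.255, -0.002], [0.255, 0.967, 0.0], [0.002, -0.0, -1.0]]
ft_force: [-0.1, -0.2, 0.3]
grip_width: 0.0278
gripper_force: 0.0
time_s: 36.43
position: [0.6324, 0.1166, 0.2308]
tool_rot: [[-0.967, 0.255, 0.003], [0.255, 0.967, -0.0], [-0.003, 0.001, -1.0]]
ft_force: [0.9, -0.1, 0.1]
grip_width: 0.0279
gripper_force: 0.0
200 160 161 137  63  50  53  80  92  68  56  85  94  94  93  93  94  95
205 159 160 135  65  48  51  72  95  94  94  95  95  95  95  95  94  96
210 129 122 113  77  71  68  87  96  93  91  94  95  89  87  87  90  88
215  97  95  96  94  93  95  96  96  96  95  94  95  94  94  94  96  95
220 100  98  94  92  90  96  92  93  92  91  91  90  90  89  86  84  87
225 156 139 112  94  87 115  88  83  83  81  81  80  80  91 105  77  76
230 161 159 149 131  85 100  86  85  85  84  83  80  82 118 136  82  79
235 161 160 151 130  87 122 123 124 123 123 120  86 110 138 136  81 102
240 161 159 150 130  89 138 156 160 160 159 154  94 136 150 136  86 121
245 161 161 152 132  86 135 153 161 158 157 155 101 137 151 137  
[... 625 characters left out ...]
1  78  81  78  78  82  83 108
295  82  78  77  99 115  84  85  82  82  81  79  78  81  82  79  81  83
[[ 14  14  10  22 130]
 [ 33  36   1   1   1]
 [ 37  39   1   1   1]
 [ 32  42   1   1   1]
 [ 35  42   1   1   1]
 [ 32  46   2   1   2]
 [ 34  48   1   1   1]] [[363.8        164.80769231]
 [378.         176.        ]
 [382.         179.        ]
 [377.         182.        ]
 [380.         182.        ]
 [377.5        186.        ]
 [379.         188.        ]]
mug [(0.84, array([338.8, 270.6]))]
cup [(0.98, array([203.3, 295.8]))]
sugar [(0.68, array([249.8, 282. ]))]
syrup [(0.71, array([408.9, 231.2]))]
milk [(0.96, array([444.8, 218. ]))]
thermometer_top [(0.69, array([350.3, 153.2]))]
```

The bar is now at d≈268 mm, 82 mm farther out, so the drawer is at about 110 mm. The pin stands where it started, the other objects are undisturbed, and the robot is clear of everything. Handing in.

```bash
python3 -c "
from rig import env
print(env.close_job())"
```

```text
the job is handed in; nothing more can be done
None
```

I handed the job in: by my camera measurements the catch was pressed gently, the pin is back upright in its own hole, the drawer is out to its stop at about 110 mm, and nothing else moved; the hand-in returned no verdict.

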